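# Lock the night-light arm at its mark

### The arm

A 6-joint arm with a two-finger parallel gripper is mounted at the origin on the work surface. World frame = base frame: x ahead of the robot, y to its left, z up, the work surface at z = 0. Lengths are in m, angles in rad, forces in N, time in s.
With the tool pointing down it reaches from about 0.35 to 0.925 m from the base axis. Payload 6.4 kg.
Tool frame: the origin (TCP) lies at the very end of the fingers, on their centre line; the grasp point (between the pads) lies 19 mm behind it; z points along the fingers, y is the direction in which the jaws open and shut (so a half turn about z gives the same grasp; the last joint's range is limited). The gripper opens to 94 mm and grips with 3 to 60 N. Pads are 16 mm wide; open, the fingers measure 119 mm over their backs; the gripper's body (75 mm by 177 mm) begins 78 mm behind the grasp point.
Start: joints at [-1.408, 0.245, 1.558, -0, 1.339, -0.174], TCP at [0.215, -0.613, 0.205] pointing down, gripper open.
Joint ranges: [-3.13, 3.13], [-1.02, 2.26], [0.13, 2.54], [-0.95, 4.09], [0.21, 2.88], [-2.74, 2.74]. Speed limits (rad/s): [2.57, 2.57, 3.14, 3.14, 3.14, 3.14].

### API

Orientations are given as a unit quaternion [w, x, y, z].
In Python, from bench import status, eyes, ticket gives the robot as it stands.
- The arm moves only by the tool jog_arm, never from a script. Its argument "moves" is a list of rows, each an object with "linear": the shift along the tool's x, y, z scaled (see below), a list of three; "rot": the turn, a rotation vector about the tool's x, y, z scaled (see below), a list of three; "claw": the closure, from -1 (fully open) to 1 (shut). In form: [{"linear": [tx, ty, tz], "rot": [ax, ay, az], "claw": claw}, ...]. A call has exactly 10 rows; each row shifts and turns the pose as measured when the row begins, along the tool's axes as they then stand; what a row does not reach is not made up. The controller multiplies each number of a shift by 0.05 m and each number of a turn by 6 degrees. A row lasts 1/8 s, in which the tool goes at most 62.5 mm and 10.7 degrees, less where a joint would pass 70% of its speed; a pose out of reach is approached as far as the arm can. A call with a number of a shift or a turn outside -1 to 1 is refused whole. A call with a gripper value outside its range is refused whole. The fingers move at their own pace and stop on an object; "force" is the grip in N (left out, the last holds). Time passes only in rows, so rows that do not move let the fingers close, or fill a call up. It gives the time, the measured TCP pose, the force and the opening at its end, in the units of the state.
- status.state(): the state, without advancing time (a new reading comes with each control period).
- eyes.get_image(name): name is "side" or "top" or "wrist"; returns a dict with "frame" (420x560x3 uint8, blue, green, red), "camera_matrix" (3x3 intrinsics, pixels), "position" and "attitude" of the camera in the world; the wrist camera has in their place "T_tool_cam" (4x4, takes a point from camera to tool coordinates, whose origin is the TCP and whose axes are the flange's). Camera axes: x right, y down, z forward; pixel columns grow to the right and rows downward; lengths in m; the calibration is good to about 2 mm. A picture is of the moment at which its call begins: read the wrist's pose just before it. There is no depth.
- ticket.close_job(): hands the job in, once; it reports no verdict.
The state is a dict: "time": time; "joints": joint angles; "joint_velocities": joint speeds; "joint_efforts": joint torques, N m; "eef_pos": TCP position; "ee_rot": TCP orientation; "ft_force": force on the tool from outside, world axes, zero at the start; "torque": the same for the moment, N m; "width": opening from 0.0 (shut) to 1.0 (fully open).
Only numpy, scipy, OpenCV 4.12 (cv2) and the standard library are available. Lean on these libraries where they do the work, as an engineer would, in place of code of your own. Each camera call takes 0.05 s, during which the arm holds its last target. There are 200 camera calls.

### The job

Stand the cordless night light upright in the cup at the end of the telescopic arm and let go of it. Then take the arm by its black clamp collar, push it up the rod with the red cam lever still open until the collar's upper edge stands on the orange band, and, holding it there, squeeze the lever fully closed against the collar. Finish with collar and lever still squeezed in the gripper, and do not disturb the jars, pump bottle, teether, cream tin and ball.

Things in the scene. Friction and masses are not known exactly. Their poses are not given: they have to be found in the camera images.
- night_light: cordless night light: beech foot disc 42 mm across and 16 mm tall, on it an opal white upright cylinder 52 mm across from 16 to 60 mm height, domed top at 86 mm; about 0.16 kg. Origin: centre of its underside, z up. Stands loose on the table
- stand: fixed night-light arm: white round foot 140 mm across, 16 mm thick, upright post 22 mm thick, steel knuckle (38 mm across) at 250 mm height. Origin: centre of the foot's underside; its x axis is the horizontal direction in which the arm reaches out. From the knuckle an aluminium rod 16 mm thick slopes DOWN by 0.26 rad along that x axis; on the rod rides the telescopic sleeve
- cup_floor (a point): centre of the inner floor of the white round cup at the free end of the sleeve, into which the night light's foot goes; inner width 50 mm, outer 58 mm, rim 11 mm above this point, cup always level; it moves with the sleeve
- sleeve (a joint): how far the sleeve (white tube 23 mm thick with the black clamp collar at its upper end and the cup at its lower end, 0.22 kg together) has been pushed up the rod from its lowest stop, m: 0 = run right down, 0.095 = upper stop. While the cam lever is open it runs freely (about 0.3 N of friction) and slides back down to 0 by its own weight (about 1 N, with the night light) when nobody holds it
- collar_edge (a point): centre, on the rod's axis, of the upper end face (the edge nearest the post) of the black clamp collar; x down along the rod, y level across it, to the left looking down the rod, z square to the rod, up. Collar: a cylinder (sleeve_c0) 31 mm across, 34 mm long, from this point to x = 34 mm, with a flat finger pad (sleeve_c1) on its +y side, face at y = +18 mm, z = -14 to +20 mm
- band_mid (a point): middle, on the rod's axis, of the orange band 10 mm wide round the rod between post and collar: the length mark; x down along the rod, same axes as collar_edge. The band stays in its place on the rod; the collar can pass over it
- lever (a joint): opening angle of the red cam lever, rad: 0 = closed, upright against the collar, 0.75 = wide open. Hinge along the rod, 15 mm to the -y side of the rod's axis and 13 mm below it (collar axes), midway along the collar; closing swings its free upper end in to the collar. Takes 2 N at the free end; in the last 0.3 rad the cam clamps the sleeve and takes up to 12 N; shut, it stays shut
- lever_tip (a point): outer upper edge of the free end of the red paddle of the cam lever, 24 mm wide along the rod, 6 mm thick, standing 44 mm above its hinge line; outer face 10 mm to the -y side of the hinge line. When closed this outer face lies 25 mm to the -y side of the rod's axis, so pad and closed paddle together measure 43 mm across; at 0.5 rad open about 61 mm. The rules call the paddle lever_c1
- jar_green: closed clear plastic jar with a green cap, 66 mm across, 85 mm tall, on the turntable (wooden disc 250 mm across with a low rim, its upper face 24 mm above the table); origin: centre of its underside; not to be disturbed
- jar_blue: closed clear plastic jar with a blue cap, 66 mm across, 85 mm tall, on the turntable (wooden disc 250 mm across with a low rim, its upper face 24 mm above the table); origin: centre of its underside; not to be disturbed
- jar_yellow: closed clear plastic jar with a yellow cap, 66 mm across, 85 mm tall, on the turntable (wooden disc 250 mm across with a low rim, its upper face 24 mm above the table); origin: centre of its underside; not to be disturbed
- pump_bottle: grey pump bottle 56 mm across, 164 mm tall with white press head, on the turntable; origin: centre of its underside; not to be disturbed
- teether: beech teether ring 68 mm across, 13 mm thick, lying on the turntable; origin: centre of its underside; not to be disturbed
- cream_tin: flat aluminium cream tin 64 mm across, 24 mm tall, on the table; origin: centre of its underside; not to be disturbed
- ball_center (a point): centre of the stray orange plastic ball, 50 mm across, on the table; not to be disturbed

How it is judged:
On the way, in this order (a step that is already met when the one before it is completed fails the run):
1. the night light stands upright in the cup, let go (distance between night_light and cup_floor below 0.007 m and angle between night_light's own z axis and vertical below 0.12 rad and contact force between the fingers and night_light below 0.1 N and linear speed of night_light below 0.02 m/s), for 0.2 s.
2. the collar is held with its upper edge on the orange band while the lever is still open (x of collar_edge in the frame of band_mid between -0.006 and 0.006 m and value of joint lever above 0.25 rad and (contact force between the fingers and sleeve_c1 above 1 N or contact force between the fingers and sleeve_c0 above 1 N or contact force between the fingers and lever_c1 above 1 N)), for 0.2 s.
3. the lever is squeezed fully closed with the collar's edge still on the band (x of collar_edge in the frame of band_mid between -0.006 and 0.006 m and value of joint lever below 0.06 rad), for 0.2 s.
At the end, for the whole second after the job is handed in: collar's upper edge within 6 mm of the orange band's middle and still; lever within 0.06 rad of closed; fingers still squeeze collar and lever (over 2 N on each); night light untouched, upright within 0.12 rad, its underside's centre within 7 mm of the cup floor's centre (all of step 3 and (contact force between the fingers and sleeve_c1 above 2 N or contact force between the fingers and sleeve_c0 above 2 N) and contact force between the fingers and lever_c1 above 2 N and velocity of joint sleeve between -0.01 and 0.01 m/s and distance between night_light and cup_floor below 0.007 m and angle between night_light's own z axis and vertical below 0.12 rad and contact force between the fingers and night_light below 0.1 N); the arm keeps its last pose, push and grip.
It fails at once if a bystander (jar, pump bottle, teether, cream tin or ball) is moved more than 30 mm (distance of any of jar_green, jar_blue, jar_yellow, pump_bottle, teether, cream_tin, ball_center from where it was at the start of the episode above 0.03 m).
It fails at once if the night light is tipped over (angle between night_light's own z axis and vertical above 0.9 rad).
It also fails if it takes over 48 s, if anything falls off the work surface, if the arm or the gripper's body presses on something with over 40 N, if the wrist force passes 120 N, or if a joint passes its speed limit or range.

## Working session

There is one attempt and no reset: what is moved stays moved. The work goes in short steps, Python scripts to look and compute and a tool call to move; the robot and the scene stay as the last step left them, time stands still between calls to the robot, and variables do not carry over. Pictures are saved under pics/ and viewed, about 8 in all and at most 12, crops included, and the job is handed in when it is done.

Besides the shell and the picture viewer there is one more tool, called after "Call:" in YAML: its name, and indented under it one key for each argument. jog_arm: Moves the arm, as the interface text tells. Its arguments: {"type":"object","properties":{"moves":{"type":"array"},"force":{"type":"number"}},"required":["moves"]}

```bash
mkdir -p pics; ls; cat > h.py <<'E'
import numpy as np,cv2
from scipy.spatial.transform import Rotation as R
from bench import status,eyes,ticket
def grab(n,f):
    s=status.state(); d=eyes.get_image(n); cv2.imwrite('pics/'+f+'.png',d['frame']); 
    np.save('pics/'+f+'.npy',{'s':s,'d':{k:v for k,v in d.items()}},allow_pickle=True); return s,d
def cam(f):
    o=np.load('pics/'+f+'.npy',allow_pickle=True).item(); s,d=o['s'],o['d']
    K=np.array(d['camera_matrix'])
    if 'T_tool_cam' in d:
        q=np.array(s['ee_rot']);T=np.eye(4);T[:3,:3]=R.from_quat(q[[1,2,3,0]]).as_matrix();T[:3,3]=s['eef_pos'];T=T@np.array(d['T_tool_cam'])
        return K,T[:3,:3],T[:3,3]
    a=np.array(d['attitude']); 
    Rm=a if a.shape==(3,3) else R.from_quat(a[[1,2,3,0]]).as_matrix()
    return K,Rm,np.array(d['position'])
def ray(f,u,v):
    K,Rm,p=cam(f); return p,Rm@np.linalg.inv(K)@np.array([u,v,1.])
def atz(f,u,v,z):
    p,r=ray(f,u,v); return p+r*(z-p[2])/r[2]
def proj(f,X):
    K,Rm,p=cam(f); c=K@Rm.T@(np.array(X)-p); return c[:2]/c[2]
def tri(l):
    A=np.zeros((3,3));b=np.zeros(3)
    for f,u,v in l:
        p,r=ray(f,u,v);r=r/np.linalg.norm(r);M=np.eye(3)-np.outer(r,r);A+=M;b+=M@p
    X=np.linalg.solve(A,b); return X,[np.round(proj(f,X)-[u,v],1) for f,u,v in l]
E
python3 - <<'E'
from h import *
for n in ['side','top']:
    s,d=grab(n,n+'0'); print(cam(n+'0')[1:])
a=cv2.imread('pics/side0.png');b=cv2.imread('pics/top0.png')
print(s)
E
```

```text
pics
(array([[ 0.97797363, -0.16582411,  0.12676732],
       [-0.20825015, -0.73407566,  0.64634728],
       [-0.01412315, -0.6585099 , -0.75243953]]), array([ 0.29402576, -1.05048835,  1.26907197]))
(array([[ 0.02237806, -0.99241433,  0.12088436],
       [-0.99949452, -0.02493934, -0.01971645],
       [ 0.02258166, -0.12038204, -0.99247077]]), array([ 0.34482037, -0.09241215,  1.39259722]))
{'time': 0.05, 'joints': array([-1.40807503e+00,  2.45767109e-01,  1.55898678e+00, -2.98810700e-05,
        1.33872154e+00, -1.74114645e-01]), 'joint_velocities': array([-3.98313731e-04,  9.42502021e-05, -2.81070356e-04,  1.14676869e-03,
       -1.43536659e-03,  6.37601207e-04]), 'joint_efforts': array([-1.14856804e-03, -4.17254448e+01, -3.15826249e+01,  6.87840208e-02,
        3.10432550e-02, -5.43586953e-05]), 'eef_pos': array([ 0.21471705, -0.61287814,  0.20439005]), 'ee_rot': array([-9.41457918e-04,  9.85850170e-01,  1.67626239e-01, -9.17375401e-06]), 'ft_force': array([0.73643039, 1.39953354, 0.08799782]), 'torque': array([ 0.01749253,  0.02072821, -0.00994113]), 'width': 1.0011709933004258}
```

View pics/side0.png

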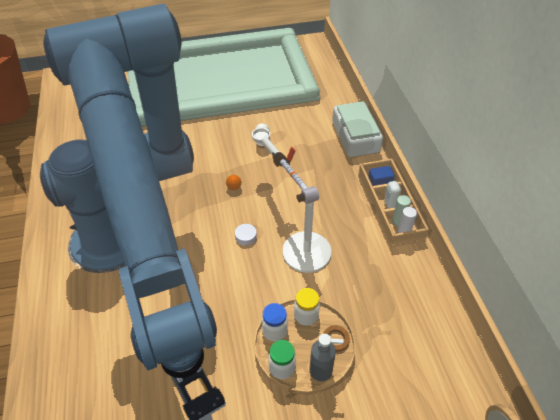

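View pics/top0.png

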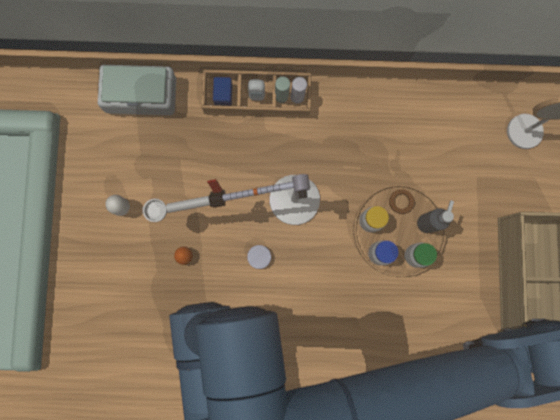

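```bash
python3 - <<'E'
import cv2,numpy as np
a=cv2.imread('pics/side0.png')[105:215,235:335];b=cv2.imread('pics/top0.png')[165:235,95:330]
a=cv2.resize(a,None,fx=5,fy=5,interpolation=cv2.INTER_CUBIC)
b=cv2.resize(b,None,fx=3.4,fy=3.4,interpolation=cv2.INTER_CUBIC)
cv2.imwrite('pics/c1.png',a);cv2.imwrite('pics/c2.png',b);print(a.shape,b.shape)
E
```

```text
(550, 500, 3) (238, 799, 3)
```

View pics/c1.png

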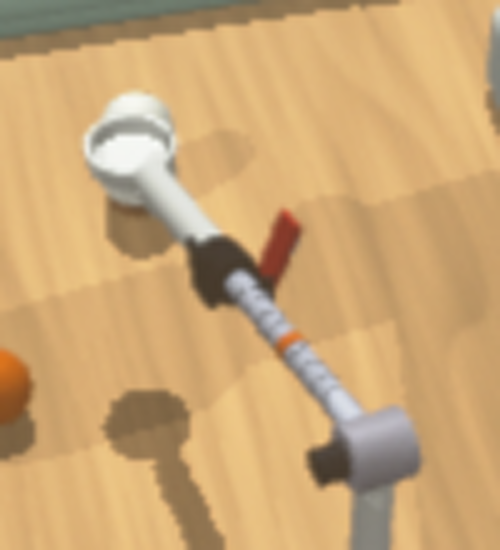

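View pics/c2.png

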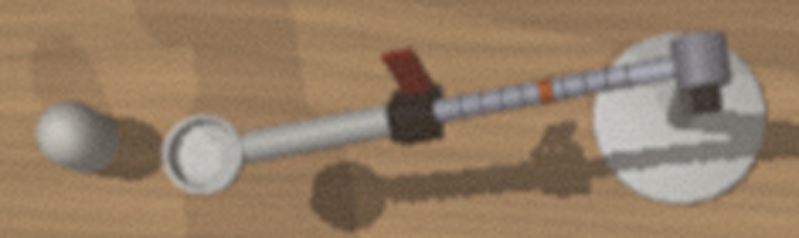

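```bash
python3 - <<'E'
from h import *
np.set_printoptions(precision=4,suppress=True)
print('cup rim',tri([('top0',154.7,210.3),('side0',261,134.5)]))
print('band',tri([('top0',255.3,191.5),('side0',292.8,173.2)]))
print('collar up',tri([('top0',224,197),('side0',282,160.5)]))
print('knuckle',tri([('top0',301,183),('side0',311,194.5)]))
print('foot',tri([('top0',295,200),('side0',307,252)]), 'z16',atz('top0',295,200,.016))
for z in (.03,.06,.075): print('light',z,atz('top0',116,204.5,z))
print('tip',tri([('top0',(385+412)/2/3.4+95,50/3.4+165),('side0',235+290/5,105+213/5)]))
for n,u,v,z in [('tin',260,257,.024),('ball',183,256,.025)]: print(n,atz('top0',u,v,z))
print('tip3', [proj('top0',[.5,.3,z]) for z in (0,.1)])
E
```

```text
cup rim (array([0.5031, 0.1765, 0.1621]), [array([-0. ,  0.2]), array([ 0.2, -0. ])])
band (array([ 0.5443, -0.0698,  0.2293]), [array([-0. ,  0.4]), array([ 0.3, -0.1])])
collar up (array([0.5319, 0.0044, 0.209 ]), [array([-0.1,  0.7]), array([ 0.6, -0.1])])
knuckle (array([ 0.5647, -0.175 ,  0.252 ]), [array([ 0. , -0.3]), array([-0.3,  0.1])])
foot (array([ 0.5628, -0.1767,  0.0064]), [array([ 0. , -0.1]), array([-0.1,  0. ])]) z16 [ 0.5611 -0.1761  0.016 ]
light 0.03 [0.5339 0.3106 0.03  ]
light 0.06 [0.5298 0.3018 0.06  ]
light 0.075 [0.5277 0.2973 0.075 ]
tip (array([0.5698, 0.0322, 0.2252]), [array([-0.1,  0.6]), array([ 0.5, -0.1])])
tin [ 0.4012 -0.0835  0.024 ]
ball [0.399  0.1242 0.025 ]
tip3 [array([122.2614, 218.314 ]), array([111.4826, 213.7326])]
```

Call:
jog_arm:
  moves:
    - {"linear": [0, 0, -1], "rot": [0, 0, -1], "claw": -1}
    - {"linear": [0, 0, -1], "rot": [0, 0, -1], "claw": -1}
    - {"linear": [0, 0, -1], "rot": [0, 0, -1], "claw": -1}
    - {"linear": [0, 0, -1], "rot": [0, 0, -1], "claw": -1}
    - {"linear": [0, 0, 0], "rot": [0, 0, -1], "claw": -1}
    - {"linear": [0, 0, 0], "rot": [0, 0, -1], "claw": -1}
    - {"linear": [0, 0, 0], "rot": [0, 0, -1], "claw": -1}
    - {"linear": [0, 0, 0], "rot": [0, 0, -1], "claw": -1}
    - {"linear": [0, 0, 0], "rot": [0, 0, -1], "claw": -1}
    - {"linear": [0, 0, 0], "rot": [0, 0, -1], "claw": -1}

```text
time: 1.35
eef_pos: [0.2144, -0.6115, 0.4043]
ee_rot: [-0.006, 0.759, 0.651, 0.003]
ft_force: [-0.7, 0.9, -0.5]
width: 1.0
```

Call:
jog_arm:
  moves:
    - {"linear": [0, 0, 0], "rot": [0, 0, -1], "claw": -1}
    - {"linear": [0, 0, 0], "rot": [0, 0, -1], "claw": -1}
    - {"linear": [1, 0.55, 0], "rot": [0, 0, -1], "claw": -1}
    - {"linear": [1, 0.55, 0], "rot": [0, 0, 0], "claw": -1}
    - {"linear": [1, 0.55, 0], "rot": [0, 0, 0], "claw": -1}
    - {"linear": [1, 0.55, 0], "rot": [0, 0, 0], "claw": -1}
    - {"linear": [1, 0.55, 0], "rot": [0, 0, 0], "claw": -1}
    - {"linear": [1, 0.55, 0], "rot": [0, 0, 0], "claw": -1}
    - {"linear": [1, 0.55, 0], "rot": [0, 0, 0], "claw": -1}
    - {"linear": [1, 0.55, 0], "rot": [0, 0, 0], "claw": -1}

```text
time: 2.6
eef_pos: [0.3701, -0.1704, 0.4047]
ee_rot: [-0.01, 0.646, 0.763, 0.008]
ft_force: [1.4, -0.3, 0.1]
width: 1.002
```

Call:
jog_arm:
  moves:
    - {"linear": [1, 0.55, 0], "rot": [0, 0, 0], "claw": -1}
    - {"linear": [1, 0.55, 0], "rot": [0, 0, 0], "claw": -1}
    - {"linear": [1, 0.55, 0], "rot": [0, 0, 0], "claw": -1}
    - {"linear": [1, 0.55, 0], "rot": [0, 0, 0], "claw": -1}
    - {"linear": [1, 0.55, 0], "rot": [0, 0, 0], "claw": -1}
    - {"linear": [1, 0.55, 0], "rot": [0, 0, 0], "claw": -1}
    - {"linear": [1, 0.55, 0], "rot": [0, 0, 0], "claw": -1}
    - {"linear": [0, 0, 0], "rot": [0, 0, 0], "claw": -1}
    - {"linear": [0, 0, 0], "rot": [0, 0, 0], "claw": -1}
    - {"linear": [0, 0, 0], "rot": [0, 0, 0], "claw": -1}

```text
time: 3.85
eef_pos: [0.5024, 0.2222, 0.4097]
ee_rot: [-0.01, 0.644, 0.765, 0.006]
ft_force: [-0.3, 0.3, 0.0]
width: 0.999
```

```bash
python3 - <<'E'
from h import *
s,d=grab('wrist','w1');print(s['eef_pos'],s['ee_rot'],s['joints'],d['T_tool_cam'])
E
```

```text
[0.50241776 0.2221916  0.40967072] [-0.01049303  0.64447169  0.76453135  0.00616032] [ 0.19739371 -0.08450659  1.54324422  0.02425209  1.68626946  0.03013973] [[ 8.15302433e-04 -9.65362985e-01 -2.60909262e-01  7.62405394e-02]
 [ 9.99999477e-01  6.25904640e-04  8.09004763e-04  8.91885517e-04]
 [-6.17678935e-04 -2.60909785e-01  9.65362990e-01 -1.78628841e-01]
 [ 0.00000000e+00  0.00000000e+00  0.00000000e+00  1.00000000e+00]]
```

View pics/w1.png

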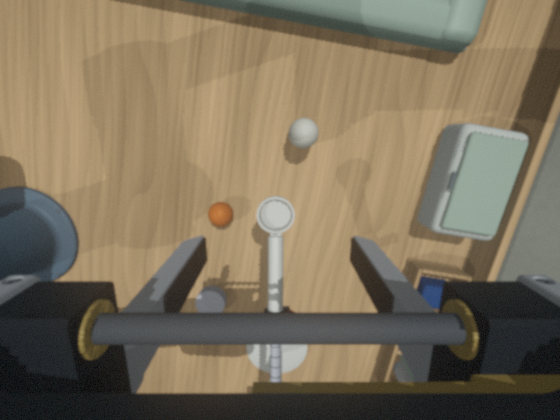

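```bash
python3 - <<'E'
from h import *
np.set_printoptions(precision=4,suppress=True)
print('light',tri([('top0',116,204.5),('w1',303,132)]),[atz('w1',303,132,z) for z in(.05,.065,.08)])
print('cup',tri([('top0',154.7,210.3),('w1',275.5,215.5)]),tri([('top0',154.7,210.3),('side0',261,134.5),('w1',275.5,215.5)]))
s=np.load('pics/w1.npy',allow_pickle=True).item()['s'];q=s['ee_rot'];M=R.from_quat(q[[1,2,3,0]]).as_matrix();print(M)
L=np.array([.529,.303,.2]);print('shift',M.T@(L-s['eef_pos'])/.05)
E
```

```text
light (array([0.533 , 0.3081, 0.0384]), [array([ 0. , -0.1]), array([-0.1, -0.1])]) [array([0.5324, 0.3077, 0.05  ]), array([0.5312, 0.3073, 0.065 ]), array([0.5301, 0.3069, 0.08  ])]
cup (array([0.5053, 0.1773, 0.1577]), [array([ 0.1, -0.4]), array([-0.7, -0.3])]) (array([0.5044, 0.1776, 0.1605]), [array([-0.3, -0.2]), array([0.5, 0.1]), array([-1.3, -0.1])])
[[-0.1691  0.9856 -0.0081]
 [ 0.9853  0.1692  0.0229]
 [ 0.024  -0.0041 -0.9997]]
shift [1.4019 0.8147 4.2249]
```

Call:
jog_arm:
  moves:
    - {"linear": [0.8, 0.44, 0], "rot": [0, -0.23, 0], "claw": -1}
    - {"linear": [0.75, 0.43, 0], "rot": [0, 0, 0], "claw": -1}
    - {"linear": [0, 0, 1], "rot": [0, 0, 0], "claw": -1}
    - {"linear": [0, 0, 1], "rot": [0, 0, 0], "claw": -1}
    - {"linear": [0, 0, 1], "rot": [0, 0, 0], "claw": -1}
    - {"linear": [0, 0, 1], "rot": [0, 0, 0], "claw": -1}
    - {"linear": [0, 0, 1], "rot": [0, 0, 0], "claw": -1}
    - {"linear": [0, 0, 0.5], "rot": [0, 0, 0], "claw": -1}
    - {"linear": [0, 0, 0], "rot": [0, 0, 0], "claw": -1}
    - {"linear": [0, 0, 0], "rot": [0, 0, 0], "claw": -1}

```text
time: 5.15
eef_pos: [0.5384, 0.2973, 0.1351]
ee_rot: [0.003, 0.652, 0.759, 0.003]
ft_force: [0.2, 0.2, -0.1]
width: 1.003
```

```bash
python3 - <<'E'
from h import *
np.set_printoptions(precision=4,suppress=True)
s,d=grab('wrist','w2');print(s['eef_pos'],s['ee_rot']);q=s['ee_rot'];print(R.from_quat(q[[1,2,3,0]]).as_matrix())
for z in (.016,.06,.086):print(z,proj('w2',[.532,.306,z]))
E
```

```text
[0.5384 0.2973 0.1351] [0.0029 0.6515 0.7586 0.0035]
[[-0.151   0.9885  0.0089]
 [ 0.9885  0.151   0.0015]
 [ 0.0001  0.009  -1.    ]]
0.016 [271.1386 195.4963]
0.06 [270.4903 206.3075]
0.086 [269.998  214.5158]
```

View pics/w2.png

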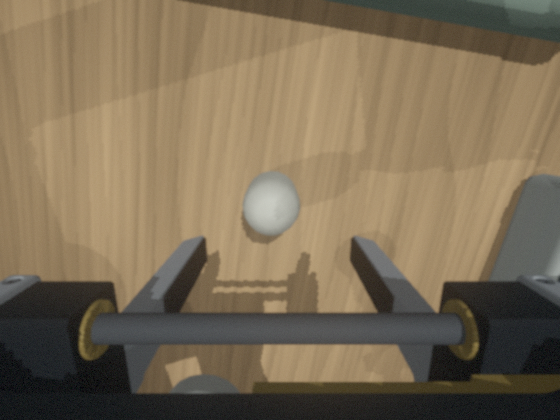

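Call:
jog_arm:
  moves:
    - {"linear": [0.19, -0.1, 0], "rot": [0, 0, 0], "claw": -1}
    - {"linear": [0, 0, 0.8], "rot": [0, 0, 0], "claw": -1}
    - {"linear": [0, 0, 0.8], "rot": [0, 0, 0], "claw": -1}
    - {"linear": [0, 0, 0.54], "rot": [0, 0, 0], "claw": -1}
    - {"linear": [0, 0, 0], "rot": [0, 0, 0], "claw": 1}
    - {"linear": [0, 0, 0], "rot": [0, 0, 0], "claw": 1}
    - {"linear": [0, 0, 0], "rot": [0, 0, 0], "claw": 1}
    - {"linear": [0, 0, 0], "rot": [0, 0, 0], "claw": 1}
    - {"linear": [0, 0, 0], "rot": [0, 0, 0], "claw": 1}
    - {"linear": [0, 0, 0], "rot": [0, 0, 0], "claw": 1}
  force: 12

```text
time: 6.45
eef_pos: [0.5403, 0.3129, 0.0399]
ee_rot: [0.008, 0.651, 0.759, 0.014]
ft_force: [-0.6, -0.2, -2.2]
width: 0.561
```

```bash
python3 - <<'E'
from h import *
np.set_printoptions(precision=4,suppress=True)
s,d=grab('wrist','w3');grab('side','side1')
for k in('eef_pos','ft_force','torque','joint_velocities','width'):print(k,s[k])
q=s['ee_rot'];print(R.from_quat(q[[1,2,3,0]]).as_matrix())
a=cv2.imread('pics/w3.png')[100:420];b=cv2.resize(cv2.imread('pics/side1.png')[60:220,130:350],(440,320))
cv2.imwrite('pics/m3.png',cv2.resize(np.hstack([a,b]),None,fx=.8,fy=.8))
E
```

```text
eef_pos [0.5403 0.3129 0.0399]
ft_force [-0.5732 -0.1611 -2.1819]
torque [-0.0062 -0.1075  0.0298]
joint_velocities [-0.0013 -0.0015  0.0002  0.0006 -0.0002  0.0001]
width 0.5613526331160554
[[-0.1529  0.9878  0.0308]
 [ 0.9882  0.1527  0.0103]
 [ 0.0054  0.032  -0.9995]]
```

View pics/m3.png

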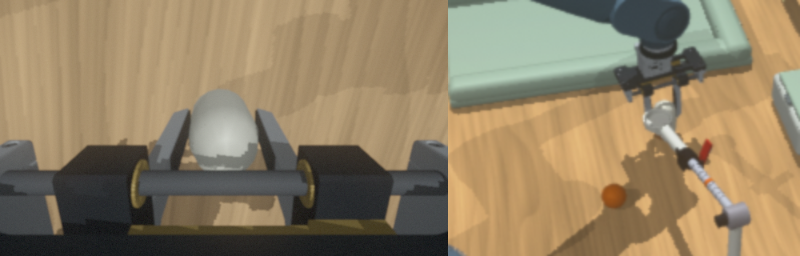

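Call:
jog_arm:
  moves:
    - {"linear": [0, 0, -0.5], "rot": [0, 0, 0], "claw": 1}
    - {"linear": [0, 0, -1], "rot": [0, 0, 0], "claw": 1}
    - {"linear": [0, 0, -1], "rot": [0, 0, 0], "claw": 1}
    - {"linear": [0, 0, -1], "rot": [0, 0, 0], "claw": 1}
    - {"linear": [0, 0, -1], "rot": [0, 0, 0], "claw": 1}
    - {"linear": [-0.6, 0, 0], "rot": [0, 0, 0], "claw": 1}
    - {"linear": [-0.6, -0.3, 0], "rot": [0, 0, 0], "claw": 1}
    - {"linear": [-0.6, -0.3, 0], "rot": [0, 0, 0], "claw": 1}
    - {"linear": [-0.6, -0.4, 0], "rot": [0, 0, 0], "claw": 1}
    - {"linear": [0, 0, 0], "rot": [0, 0, 0], "claw": 1}

```text
time: 7.8
eef_pos: [0.5002, 0.1801, 0.2676]
ee_rot: [0.008, 0.651, 0.759, 0.012]
ft_force: [-0.3, -0.1, -2.3]
width: 0.561
```

```bash
python3 - <<'E'
from h import *
np.set_printoptions(precision=4,suppress=True)
s,d=grab('wrist','w4');grab('side','side2');grab('top','top2')
for k in('eef_pos','ft_force','width'):print(k,s[k])
q=s['ee_rot'];print(R.from_quat(q[[1,2,3,0]]).as_matrix())
print('rim exp',proj('w4',[.5044,.1775,.161]),proj('side2',[.5044,.1775,.161]),'tcp side',proj('side2',s['eef_pos']),'tcp w', proj('w4',s['eef_pos']))
a=cv2.imread('pics/w4.png')[0:330,120:440]
b=cv2.resize(cv2.imread('pics/side2.png')[80:190,220:320],(300,330),interpolation=cv2.INTER_CUBIC)
cv2.imwrite('pics/m4.png',np.hstack([a,b]))
E
```

```text
eef_pos [0.5002 0.1801 0.2676]
ft_force [-0.2556 -0.1432 -2.2682]
width 0.5605038391884563
[[-0.1532  0.9878  0.0273]
 [ 0.9882  0.153   0.0081]
 [ 0.0038  0.0282 -0.9996]]
rim exp [277.6812 210.9353] [261.5199 134.4658] tcp side [258.8777 106.7556] tcp w [276.4877 249.6734]
```

View pics/m4.png

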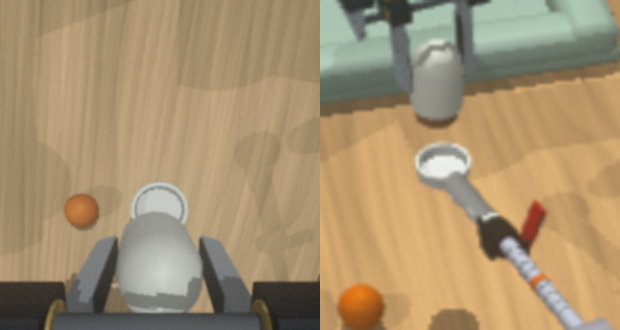

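```bash
python3 - <<'E'
from h import *
from scipy.optimize import least_squares
np.set_printoptions(precision=4,suppress=True)
s=np.load('pics/w4.npy',allow_pickle=True).item()['s'];t=s['eef_pos']
th=np.linspace(0,2*np.pi,73)
prof=[(.021,0),(.021,.016),(.026,.016),(.026,.06)]+[(.026*np.cos(a),.06+.026*np.sin(a)) for a in np.linspace(.1,1.57,12)]
P=np.array([[r*np.cos(a),r*np.sin(a),z] for r,z in prof for a in th]);foot=P[:73]
def pj(f,X):
    K,Rm,p=cam(f);c=(X-p)@Rm@K.T;return c[:,:2]/c[:,2:]
def f(b):
    w=pj('w4',P+b);sd=pj('side2',P+b);lo=P[:,2]<.03
    return np.array([w[:,1].min()-212,w[:,0].min()-237,w[:,0].max()-322,
      2*(sd[:,1].max()-(80+122.5/3)),sd[lo|True,0].min()-(220+92/3),sd[:,0].max()-(220+144/3)])
r=least_squares(f,t-[0,0,.033],diff_step=1e-4,x_scale=.01);print(r.x,r.x-t,r.fun)
E
```

```text
[0.5023 0.1746 0.2313] [ 0.0021 -0.0055 -0.0362] [-0.5261 -2.7681  2.8188  2.428   0.0107  0.9395]
```

Call:
jog_arm:
  moves:
    - {"linear": [0.05, 0.06, 0], "rot": [0, 0, 0], "claw": 1}
    - {"linear": [0, 0, 0.4], "rot": [0, 0, 0], "claw": 1}
    - {"linear": [0, 0, 0.4], "rot": [0, 0, 0], "claw": 1}
    - {"linear": [0, 0, 0.4], "rot": [0, 0, 0], "claw": 1}
    - {"linear": [0, 0, 0], "rot": [0, 0, 0], "claw": 1}
    - {"linear": [0, 0, 0], "rot": [0, 0, 0], "claw": 1}
    - {"linear": [0, 0, 0], "rot": [0, 0, 0], "claw": 1}
    - {"linear": [0, 0, 0], "rot": [0, 0, 0], "claw": 1}
    - {"linear": [0, 0, 0], "rot": [0, 0, 0], "claw": 1}
    - {"linear": [0, 0, 0], "rot": [0, 0, 0], "claw": 1}

```text
time: 9.2
eef_pos: [0.5059, 0.1886, 0.2032]
ee_rot: [0.007, 0.648, 0.762, 0.012]
ft_force: [-0.1, -0.1, -2.2]
width: 0.558
```

```bash
python3 - <<'E'
from h import *
np.set_printoptions(precision=4,suppress=True)
s,d=grab('wrist','w5');grab('side','side3')
for k in('eef_pos','ft_force','width'):print(k,s[k])
q=s['ee_rot'];print(R.from_quat(q[[1,2,3,0]]).as_matrix())
a=cv2.imread('pics/w5.png')[150:330,190:370];a=cv2.resize(a,(396,396),interpolation=cv2.INTER_CUBIC)
b=cv2.resize(cv2.imread('pics/side3.png')[90:150,230:290],(396,396),interpolation=cv2.INTER_CUBIC)
cv2.imwrite('pics/m5.png',np.hstack([a,b]))
E
```

```text
eef_pos [0.5059 0.1886 0.2032]
ft_force [-0.0654 -0.09   -2.223 ]
width 0.5576833710262518
[[-0.1603  0.9867  0.0264]
 [ 0.9871  0.1601  0.0089]
 [ 0.0045  0.0275 -0.9996]]
```

View pics/m5.png

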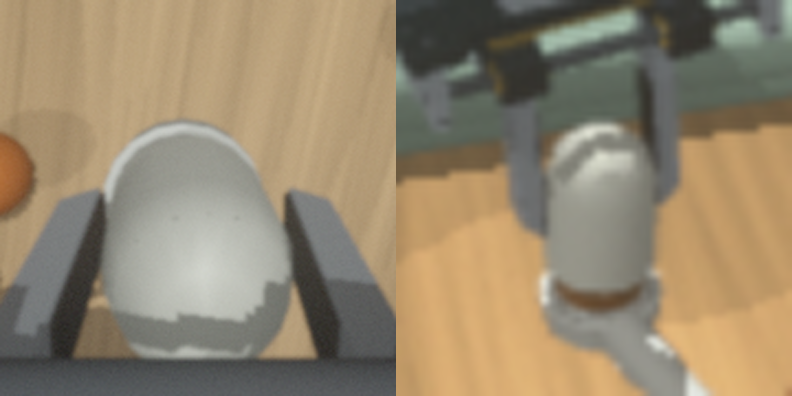

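```bash
cat > fit.py <<'E'
from h import *
from scipy.optimize import least_squares
np.set_printoptions(precision=4,suppress=True)
th=np.linspace(0,2*np.pi,73)
prof=[(.021,0),(.021,.016),(.026,.016),(.026,.06)]+[(.026*np.cos(a),.06+.026*np.sin(a)) for a in np.linspace(.1,1.57,12)]
P=np.array([[r*np.cos(a),r*np.sin(a),z] for r,z in prof for a in th]);foot=P[:73]
rim=np.c_[.029*np.cos(th),.029*np.sin(th),0*th]
def pj(f,X):
    K,Rm,p=cam(f);c=(X-p)@Rm@K.T;return c[:,:2]/c[:,2:]
E
python3 - <<'E'
from fit import *
s=np.load('pics/w5.npy',allow_pickle=True).item()['s'];t=s['eef_pos']
r=pj('w5',rim+[.5044,.1775,.161]);print('rim pred top v,u@top',r[:,1].min(),r[r[:,1].argmin(),0],'umin',r[:,0].min(),'umax',r[:,0].max())
r=pj('side3',rim+[.5044,.1775,.161]);print('side rim u',r[:,0].min(),r[:,0].max(), 'meas',230+541/6.6,230+660/6.6)
for dy in (-.0055,0):
  b=t+[.0021,dy,-.0362];w=pj('w5',P+b);print(dy,w[:,1].min(),w[w[:,1].argmin(),0],w[:,0].min(),w[:,0].max())
  sd=pj('side3',P+b);print('side light',sd[:,0].min(),sd[:,0].max(),sd[:,1].min(),sd[:,1].max())
print('meas light w v',150+136/2.2,190+101/2.2,190+293/2.2,'side',230+548/6.6-60,230+657/6.6-60)
E
```

```text
rim pred top v,u@top 206.38567066359542 270.4986593966101 umin 234.84576318625548 umax 307.33230347428895
side rim u 252.10476787758282 270.9307955128495 meas 311.969696969697 330.0
-0.0055 211.53214373319943 276.99649429316355 234.20053108007693 324.78375046620886
side light 253.0035461115631 270.61032827680174 107.67193026083109 136.22473530679736
0 204.01813801603473 278.25830296002107 235.40996728446984 326.7590135181438
side light 252.66520187209932 270.2408893428258 106.5303404637001 135.04645737810833
meas light w v 211.8181818181818 235.9090909090909 323.18181818181813 side 253.030303030303 269.54545454545456
```

Call:
jog_arm:
  moves:
    - {"linear": [-0.08, -0.07, 0], "rot": [0, 0, 0], "claw": 1}
    - {"linear": [0, 0, 0], "rot": [0, 0, 0], "claw": 1}
    - {"linear": [0, 0, 0], "rot": [0, 0, 0], "claw": 1}
    - {"linear": [0, 0, 0], "rot": [0, 0, 0], "claw": 1}
    - {"linear": [0, 0, 0], "rot": [0, 0, 0], "claw": 1}
    - {"linear": [0, 0, 0], "rot": [0, 0, 0], "claw": 1}
    - {"linear": [0, 0, 0], "rot": [0, 0, 0], "claw": 1}
    - {"linear": [0, 0, 0], "rot": [0, 0, 0], "claw": 1}
    - {"linear": [0, 0, 0], "rot": [0, 0, 0], "claw": 1}
    - {"linear": [0, 0, 0], "rot": [0, 0, 0], "claw": 1}

```text
time: 10.55
eef_pos: [0.5028, 0.1837, 0.2029]
ee_rot: [0.007, 0.648, 0.762, 0.012]
ft_force: [0.2, 0.4, -1.7]
width: 0.56
```

Call:
jog_arm:
  moves:
    - {"linear": [0, 0, 0.1], "rot": [0, 0, 0], "claw": 1}
    - {"linear": [0, 0, 0.1], "rot": [0, 0, 0], "claw": 1}
    - {"linear": [0, 0, 0.1], "rot": [0, 0, 0], "claw": 1}
    - {"linear": [0, 0, 0], "rot": [0, 0, 0], "claw": 1}
    - {"linear": [0, 0, 0], "rot": [0, 0, 0], "claw": 1}
    - {"linear": [0, 0, 0], "rot": [0, 0, 0], "claw": 1}
    - {"linear": [0, 0, 0], "rot": [0, 0, 0], "claw": 1}
    - {"linear": [0, 0, 0], "rot": [0, 0, 0], "claw": 1}
    - {"linear": [0, 0, 0], "rot": [0, 0, 0], "claw": 1}
    - {"linear": [0, 0, 0], "rot": [0, 0, 0], "claw": 1}

```text
time: 11.8
eef_pos: [0.5036, 0.1844, 0.1897]
ee_rot: [0.007, 0.648, 0.762, 0.012]
ft_force: [-0.6, 0.3, 0.8]
width: 0.547
```

```bash
python3 - <<'E'
from h import *
np.set_printoptions(precision=4,suppress=True)
s,d=grab('wrist','w6');grab('side','side4')
for k in('eef_pos','ft_force','width'):print(k,s[k])
a=cv2.imread('pics/w6.png')[150:330,190:370];a=cv2.resize(a,(396,396),interpolation=cv2.INTER_CUBIC)
b=cv2.resize(cv2.imread('pics/side4.png')[90:150,230:290],(396,396),interpolation=cv2.INTER_CUBIC)
cv2.imwrite('pics/m6.png',np.hstack([a,b]))
E
```

```text
eef_pos [0.5036 0.1844 0.1897]
ft_force [-0.5702  0.2676  0.8056]
width 0.5474744049360024
```

View pics/m6.png

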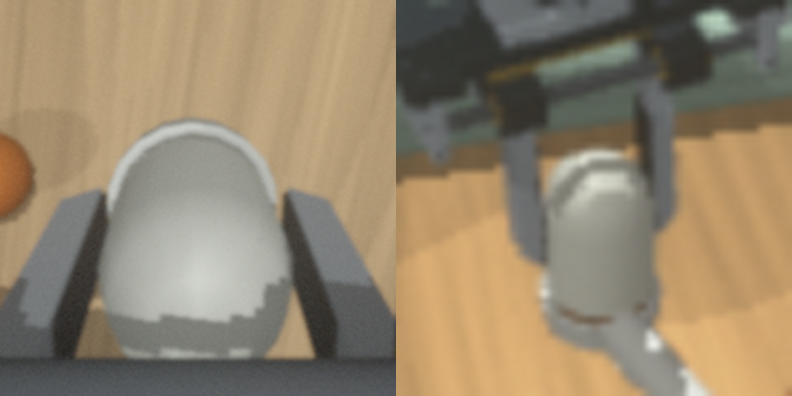

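```bash
python3 - <<'E'
from fit import *
for z in (.150,.156,.161):
  b=np.array([.505,.1785,z]);w=pj('w6',P+b);sd=pj('side4',P+b);print(z,w[:,1].min(),w[:,0].min(),w[:,0].max(),'side',sd[:,1].min(),sd[P[:,2]>.02,1].max())
print('meas',150+136/2.2,190+99/2.2,190+291/2.2,'side',90+150/6.6,90+318/6.6)
r=pj('w6',rim+[.505,.1785,.161]);print(r[:,1].min(),150+120/2.2)
E
```

```text
0.15 210.5532333495903 233.54663175950185 322.28903178008363 side 113.23367715339444 127.68828295351301
0.156 212.8289032293769 232.28430776600464 324.1668705121527 side 111.6665011234244 126.14987581322484
0.161 214.82634453022973 231.16244873464825 325.8367345535572 side 110.35378610624078 124.86120730068191
meas 211.8181818181818 235.0 322.27272727272725 side 112.72727272727273 138.1818181818182
204.7651851200334 204.54545454545453
```

Call:
jog_arm:
  moves:
    - {"linear": [0, 0, 0.02], "rot": [0, 0, 0], "claw": 0.0}
    - {"linear": [0, 0, 0], "rot": [0, 0, 0], "claw": -0.3}
    - {"linear": [0, 0, 0], "rot": [0, 0, 0], "claw": -0.6}
    - {"linear": [0, 0, 0], "rot": [0, 0, 0], "claw": -1}
    - {"linear": [0, 0, 0], "rot": [0, 0, 0], "claw": -1}
    - {"linear": [0, 0, -0.4], "rot": [0, 0, 0], "claw": -1}
    - {"linear": [0, 0, -1], "rot": [0, 0, 0], "claw": -1}
    - {"linear": [0, 0, -1], "rot": [0, 0, 0], "claw": -1}
    - {"linear": [0, 0, -1], "rot": [0, 0, 0], "claw": -1}
    - {"linear": [0, 0, 0], "rot": [0, 0, 0], "claw": -1}

```text
time: 13.15
eef_pos: [0.4985, 0.1824, 0.3624]
ee_rot: [0.006, 0.648, 0.762, 0.011]
ft_force: [-0.1, 0.4, 0.7]
width: 1.001
```

```bash
python3 - <<'E'
from fit import *
s,d=grab('wrist','w7');grab('side','side5');grab('top','top5')
for k in('eef_pos','ft_force','width'):print(k,s[k])
q=s['ee_rot'];print(R.from_quat(q[[1,2,3,0]]).as_matrix())
# geometry of collar/band
th_=.26;kn=np.array([.5635,-.176,.25]);cup=np.array([.505,.1785,.15]);h=cup-kn;h[2]=0;h/=np.linalg.norm(h)
ax=h*np.cos(th_)-np.array([0,0,np.sin(th_)]);print('bearing',np.degrees(np.arctan2(h[1],h[0])))
a=cv2.resize(cv2.imread('pics/side5.png')[100:200,235:335],(400,400),interpolation=cv2.INTER_CUBIC)
b=cv2.resize(cv2.imread('pics/top5.png')[165:265,130:330],(400,200),interpolation=cv2.INTER_CUBIC)
c=cv2.resize(cv2.imread('pics/w7.png')[150:420,100:460],(400,200),interpolation=cv2.INTER_AREA)
cv2.imwrite('pics/m7.png',np.hstack([a,np.vstack([b,c])]))
E
```

```text
eef_pos [0.4985 0.1824 0.3624]
ft_force [-0.1028  0.3798  0.7119]
width 1.0007460587424342
[[-0.1603  0.9868  0.0239]
 [ 0.9871  0.1601  0.009 ]
 [ 0.005   0.025  -0.9997]]
bearing 99.37056514700556
```

View pics/m7.png

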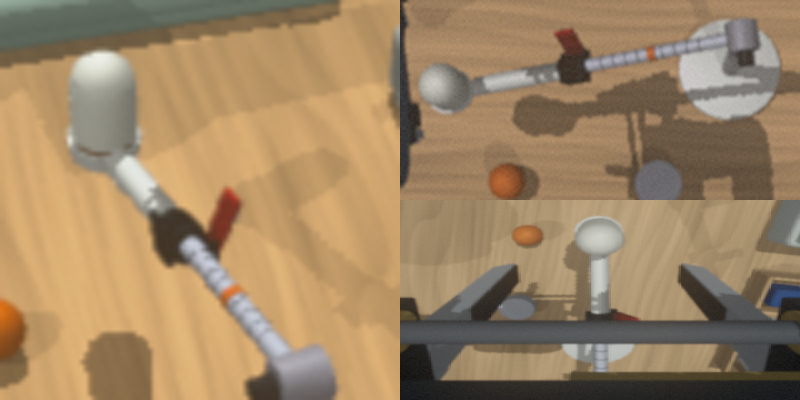

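Call:
jog_arm:
  moves:
    - {"linear": [-0.8, 0.1, 0], "rot": [0.25, 0, 0], "claw": -1}
    - {"linear": [-0.8, 0.1, 0], "rot": [0, 0, 0], "claw": -1}
    - {"linear": [-0.8, 0.1, 0], "rot": [0, 0, 0], "claw": -1}
    - {"linear": [-0.6, 0.07, 0], "rot": [0, 0, 0], "claw": -1}
    - {"linear": [-0.3, 0, 0], "rot": [0, 0, 0], "claw": -1}
    - {"linear": [0, 0, 0.5], "rot": [0, 0, 0], "claw": -1}
    - {"linear": [0, 0, 0.7], "rot": [0, 0, 0], "claw": -1}
    - {"linear": [0, 0, 0], "rot": [0, 0, 0], "claw": -1}
    - {"linear": [0, 0, 0], "rot": [0, 0, 0], "claw": -1}
    - {"linear": [0, 0, 0], "rot": [0, 0, 0], "claw": -1}

```text
time: 14.55
eef_pos: [0.5349, 0.0199, 0.279]
ee_rot: [-0.016, 0.647, 0.763, -0.01]
ft_force: [-0.1, 0.1, -0.2]
width: 1.0
```

```bash
python3 - <<'E'
from fit import *
s,d=grab('wrist','w8')
for k in('eef_pos','ft_force','width'):print(k,s[k])
q=s['ee_rot'];M=R.from_quat(q[[1,2,3,0]]).as_matrix();print(M)
h=np.array([-.163,.9866,0]);kn=np.array([.5635,-.176,.25])
pt=lambda L:kn+h*L+np.array([0,0,-.266*L])
for L in (.108,.1829,.199,.2157):print(L,pt(L),proj('w8',pt(L)+[0,0,.016 if L>.12 else .008]))
for f in ('top0','side0','w8'):
  im=cv2.imread('pics/'+f+'.png').astype(int);b,g,r=im[...,0],im[...,1],im[...,2]
  for nm,m in (('red',(r>g*2.2)&(r>80)&(b>g*.55)),('orange',(r>g*1.5)&(g>b*1.3)&(r>130)),('black',(r<70)&(g<70)&(b<70))):
    n,lab,st,c=cv2.connectedComponentsWithStats(m.astype(np.uint8))
    print(f,nm,[(list(st[i]),c[i].round(1).tolist()) for i in range(1,n) if st[i,4]>4 ][:8])
E
```

```text
eef_pos [0.5349 0.0199 0.279 ]
ft_force [-0.1428  0.0721 -0.2491]
width 0.9999640015927035
[[-0.1632  0.9859 -0.0375]
 [ 0.9865  0.1636  0.0066]
 [ 0.0127 -0.036  -0.9993]]
0.108 [ 0.5459 -0.0694  0.2213] [274.4809 322.1557]
0.1829 [0.5337 0.0044 0.2013] [274.9945 238.4099]
0.199 [0.5311 0.0203 0.1971] [275.1978 219.2331]
0.2157 [0.5283 0.0368 0.1926] [275.4084 199.3641]
top0 red []
top0 orange [([np.int32(254), np.int32(189), np.int32(3), np.int32(5), np.int32(15)], [255.0, 191.0]), ([np.int32(174), np.int32(248), np.int32(13), np.int32(14), np.int32(131)], [179.9, 254.8])]
top0 black [([np.int32(0), np.int32(38), np.int32(560), np.int32(28), np.int32(5172)], [274.7, 51.8]), ([np.int32(252), np.int32(75), np.int32(5), np.int32(3), np.int32(7)], [254.6, 75.4]), ([np.int32(213), np.int32(76), np.int32(6), np.int32(1), np.int32(6)], [215.5, 76.0]), ([np.int32(213), np.int32(84), np.int32(20), np.int32(21), np.int32(83)], [224.5, 100.2]), ([np.int32(209), np.int32(191), np.int32(15), np.int32(16), np.int32(172)], [216.2, 199.0]), ([np.int32(298), np.int32(190), np.int32(8), np.int32(8),
[... 1731 characters left out ...]
t32(549), np.int32(0), np.int32(11), np.int32(28), np.int32(68)], [554.0, 13.6]), ([np.int32(554), np.int32(27), np.int32(3), np.int32(2), np.int32(5)], [555.2, 27.4]), ([np.int32(12), np.int32(143), np.int32(2), np.int32(4), np.int32(7)], [12.4, 144.7]), ([np.int32(12), np.int32(150), np.int32(2), np.int32(7), np.int32(9)], [12.7, 153.3]), ([np.int32(10), np.int32(167), np.int32(2), np.int32(4), np.int32(5)], [10.2, 168.2]), ([np.int32(5), np.int32(175), np.int32(4), np.int32(5), np.int32(6)], [6.8, 176.7]), ([np.int32(259), np.int32(193), np.int32(17), np.int32(35), np.int32(304)], [266.6, 211.2]), ([np.int32(279), np.int32(194), np.int32(18), np.int32(34), np.int32(336)], [287.4, 211.5])]
```

```bash
python3 - <<'E'
from fit import *
a=('top0',216.2,198.8);b=('side0',279.2,159.2);c=('w8',277.7,211)
for l in ([a,b],[a,c],[b,c],[a,b,c]):print(tri(l))
print('band',tri([('top0',255.2,191.2),('side0',292.3,173)]))
print('red', tri([('side0',290.5,153.5),('w8',325.5,211)]))
E
```

```text
(array([0.5285, 0.024 , 0.1964]), [array([-0.1,  0.9]), array([ 0.7, -0.2])])
(array([0.5315, 0.0237, 0.1959]), [array([ 0.1, -0.3]), array([-0.6, -0.4])])
(array([0.5293, 0.0239, 0.196 ]), [array([ 1. , -0.1]), array([-2.9, -1. ])])
(array([0.5298, 0.0239, 0.1961]), [array([-0. ,  0.4]), array([ 1.2, -0.1]), array([-2.4, -0.9])])
band (array([ 0.5439, -0.0695,  0.2302]), [array([-0.1,  0.8]), array([ 0.7, -0.2])])
red (array([0.5678, 0.0334, 0.2031]), [array([ 2.1, -0.5]), array([-6.8, -1.9])])
```

Call:
jog_arm:
  moves:
    - {"linear": [0.06, 0.17, 0], "rot": [-0.35, -0.12, 0], "claw": -1}
    - {"linear": [0, 0, 0], "rot": [0, 0, 0], "claw": -1}
    - {"linear": [0, 0, 0.2], "rot": [0, 0, 0], "claw": -1}
    - {"linear": [0, 0, 0.2], "rot": [0, 0, 0], "claw": -1}
    - {"linear": [0, 0, 0.2], "rot": [0, 0, 0], "claw": -1}
    - {"linear": [0, 0, 0], "rot": [0, 0, 0], "claw": -1}
    - {"linear": [0, 0, 0], "rot": [0, 0, 0], "claw": -1}
    - {"linear": [0, 0, 0], "rot": [0, 0, 0], "claw": -1}
    - {"linear": [0, 0, 0], "rot": [0, 0, 0], "claw": -1}
    - {"linear": [0, 0, 0], "rot": [0, 0, 0], "claw": -1}

```text
time: 15.85
eef_pos: [0.5444, 0.0238, 0.2498]
ee_rot: [0.002, 0.647, 0.763, 0.001]
ft_force: [0.6, -0.1, -0.6]
width: 0.998
```

```bash
python3 - <<'E'
from fit import *
s,d=grab('wrist','w9')
print(s['eef_pos']);q=s['ee_rot'];M=R.from_quat(q[[1,2,3,0]]).as_matrix();print(M)
im=cv2.imread('pics/w9.png').astype(int);b,g,r=im[...,0],im[...,1],im[...,2]
for nm,m in (('red',(r>g*2)&(r>70)&(b>g*.5)),('black',(r<70)&(g<70)&(b<70))):
    n,lab,st,c=cv2.connectedComponentsWithStats(m.astype(np.uint8))
    print(nm,[(st[i].tolist(),c[i].round(1).tolist()) for i in range(1,n) if st[i,4]>80 and 200<c[i,0]<400 and c[i,1]<300])
E
```

```text
[0.5444 0.0238 0.2498]
[[-0.1633  0.9866  0.0051]
 [ 0.9866  0.1633 -0.0007]
 [-0.0015  0.005  -1.    ]]
red [([289, 208, 29, 29, 570], [305.2, 223.1])]
black [([240, 202, 46, 40, 1170], [261.0, 223.9])]
```

```bash
python3 - <<'E'
from fit import *
t=np.array([.5444,.0238]); 
for z in (.18,.195,.205,.212):print(z,proj('w9',[*t,z]))
for dy in (0,.01):print(proj('w9',[.5444,.0238+dy,.205]))
E
```

```text
0.18 [276.4779 218.1323]
0.195 [276.4843 223.4403]
0.205 [276.489  227.3414]
0.212 [276.4925 230.268 ]
[276.489  227.3414]
[278.5453 215.5175]
```

Call:
jog_arm:
  moves:
    - {"linear": [0.06, 0, 0.4], "rot": [0, 0, 0], "claw": -1}
    - {"linear": [0, 0, 0.4], "rot": [0, 0, 0], "claw": -1}
    - {"linear": [0, 0, 0.4], "rot": [0, 0, 0], "claw": -1}
    - {"linear": [0, 0, 0.1], "rot": [0, 0, 0], "claw": -1}
    - {"linear": [0, 0, 0], "rot": [0, 0, 0], "claw": -0.5}
    - {"linear": [0, 0, 0], "rot": [0, 0, 0], "claw": -0.35}
    - {"linear": [0, 0, 0], "rot": [0, 0, 0], "claw": -0.3}
    - {"linear": [0, 0, 0], "rot": [0, 0, 0], "claw": -0.25}
    - {"linear": [0, 0, 0], "rot": [0, 0, 0], "claw": -0.25}
    - {"linear": [0, 0, 0], "rot": [0, 0, 0], "claw": -0.25}
  force: 6

```text
time: 17.15
eef_pos: [0.542, 0.0275, 0.1801]
ee_rot: [0.0, 0.646, 0.763, -0.0]
ft_force: [-2.5, -0.4, 0.9]
width: 0.629
```

```bash
cat > look.py <<'E'
import sys
from fit import *
f=sys.argv[1]
s,d=grab('wrist',f)
print(s['eef_pos'],s['ft_force'],s['width'],s['width']*94);q=s['ee_rot'];M=R.from_quat(q[[1,2,3,0]]).as_matrix();print(M[2])
im=cv2.imread('pics/'+f+'.png').astype(int);b,g,r=im[...,0],im[...,1],im[...,2]
for nm,m in (('red',(r>g*2)&(r>70)&(b>g*.5)),('orange',(r>g*1.5)&(g>b*1.3)&(r>110)),('black',(r<70)&(g<70)&(b<70))):
    n,lab,st,c=cv2.connectedComponentsWithStats(m.astype(np.uint8))
    print(nm,[(st[i].tolist(),c[i].round(1).tolist()) for i in range(1,n) if st[i,4]>15 and 180<c[i,0]<400 and c[i,1]<330])
E
python3 look.py w10
```

```text
[0.542  0.0275 0.1801] [-2.5459 -0.3541  0.8546] 0.6288003911491036 59.10723676801574
[-0.001   0.0002 -1.    ]
red [([291, 248, 43, 44, 1166], [314.1, 267.2])]
orange []
black [([166, 235, 128, 82, 4223], [247.1, 272.5]), ([334, 263, 60, 57, 690], [348.2, 296.5])]
```

Call:
jog_arm:
  moves:
    - {"linear": [-0.05, 0, -0.013], "rot": [0, 0, 0], "claw": -0.24}
    - {"linear": [-0.1, 0, -0.027], "rot": [0, 0, 0], "claw": -0.24}
    - {"linear": [-0.1, 0, -0.027], "rot": [0, 0, 0], "claw": -0.24}
    - {"linear": [-0.1, 0, -0.027], "rot": [0, 0, 0], "claw": -0.24}
    - {"linear": [-0.1, 0, -0.027], "rot": [0, 0, 0], "claw": -0.24}
    - {"linear": [-0.1, 0, -0.027], "rot": [0, 0, 0], "claw": -0.24}
    - {"linear": [-0.1, 0, -0.027], "rot": [0, 0, 0], "claw": -0.24}
    - {"linear": [-0.1, 0, -0.027], "rot": [0, 0, 0], "claw": -0.24}
    - {"linear": [-0.05, 0, -0.013], "rot": [0, 0, 0], "claw": -0.24}
    - {"linear": [0, 0, 0], "rot": [0, 0, 0], "claw": -0.24}

```text
time: 18.45
eef_pos: [0.549, -0.0147, 0.1914]
ee_rot: [-0.0, 0.647, 0.763, 0.0]
ft_force: [-2.7, 0.7, -0.2]
width: 0.622
```

```bash
python3 look.py w11; python3 - <<'E'
from h import *
a=cv2.imread('pics/w10.png')[200:340,150:410];b=cv2.imread('pics/w11.png')[200:340,150:410]
grab('top','top11');grab('side','side11')
print(cv2.phaseCorrelate(a[...,2].astype(np.float32),b[...,2].astype(np.float32)))
for f in ('top11','side11'):
  im=cv2.imread('pics/'+f+'.png').astype(int);B,g,r=im[...,0],im[...,1],im[...,2]
  m=(r>g*1.5)&(r>90)
  n,lab,st,c=cv2.connectedComponentsWithStats(m.astype(np.uint8));print(f,[(st[i].tolist(),c[i].round(1).tolist()) for i in range(1,n) if st[i,4]>4 and 200<c[i,0]<320])
E
```

```text
[ 0.549  -0.0147  0.1914] [-2.749   0.7419 -0.1962] 0.6223326847464643 58.499272366167645
[ 0.0001  0.     -1.    ]
red [([292, 248, 42, 44, 894], [315.1, 267.7])]
orange []
black [([165, 234, 130, 83, 4286], [247.2, 272.7]), ([268, 313, 13, 3, 22], [274.4, 314.3])]
((0.03732298330703543, 0.1845351744591568), 0.7816268367531859)
top11 [([253, 189, 4, 6, 15], [254.8, 191.7])]
side11 [([292, 153, 8, 16, 74], [295.7, 160.1]), ([290, 172, 5, 3, 7], [291.9, 172.9]), ([226, 175, 15, 15, 178], [233.1, 181.9])]
```

Call:
jog_arm:
  moves:
    - {"linear": [-0.05, 0, -0.013], "rot": [0, 0, 0], "claw": -0.24}
    - {"linear": [-0.1, 0, -0.027], "rot": [0, 0, 0], "claw": -0.24}
    - {"linear": [-0.1, 0, -0.027], "rot": [0, 0, 0], "claw": -0.24}
    - {"linear": [-0.1, 0, -0.027], "rot": [0, 0, 0], "claw": -0.24}
    - {"linear": [-0.1, 0, -0.027], "rot": [0, 0, 0], "claw": -0.24}
    - {"linear": [-0.06, 0, -0.016], "rot": [0, 0, 0], "claw": -0.24}
    - {"linear": [0, 0, 0], "rot": [0, 0, 0], "claw": -0.24}
    - {"linear": [0, 0, 0], "rot": [0, 0, 0], "claw": -0.24}
    - {"linear": [0, 0, 0], "rot": [0, 0, 0], "claw": -0.24}
    - {"linear": [0, 0, 0], "rot": [0, 0, 0], "claw": -0.24}

```text
time: 19.85
eef_pos: [0.5535, -0.0413, 0.1986]
ee_rot: [0.0, 0.646, 0.763, 0.0]
ft_force: [-2.5, 1.0, 0.3]
width: 0.622
```

```bash
python3 look.py w12; python3 - <<'E'
from h import *
grab('top','top12');grab('side','side12')
a=cv2.resize(cv2.imread('pics/w12.png')[225:335,190:370],(790,483),interpolation=cv2.INTER_CUBIC)
b=cv2.resize(cv2.imread('pics/side12.png')[140:200,250:330],(395,296),interpolation=cv2.INTER_CUBIC)
cv2.imwrite('pics/side12c.png',b)
cv2.imwrite('pics/w12c.png',a)
for z in range(312,330,1):pass
im=cv2.imread('pics/w12.png');print(im[285:322,275].tolist())
E
```

```text
[ 0.5535 -0.0413  0.1986] [-2.5059  1.0257  0.2889] 0.6215976684793382 58.43018083705779
[ 0.      0.0004 -1.    ]
red [([292, 248, 42, 44, 880], [315.5, 267.5])]
orange [([247, 301, 27, 12, 286], [259.8, 307.1])]
black [([165, 235, 130, 82, 4277], [247.1, 273.1]), ([334, 263, 64, 82, 810], [354.5, 302.2]), ([258, 314, 14, 3, 18], [264.8, 314.7])]
[[41, 42, 50], [43, 46, 50], [44, 45, 47], [44, 48, 48], [42, 42, 46], [42, 44, 45], [44, 44, 46], [34, 38, 44], [40, 42, 45], [46, 47, 52], [67, 70, 70], [82, 88, 89], [86, 91, 96], [86, 95, 99], [88, 94, 102], [86, 93, 100], [83, 91, 98], [86, 94, 102], [84, 93, 101], [86, 94, 104], [86, 93, 105], [84, 92, 104], [84, 94, 105], [84, 94, 105], [87, 97, 109], [95, 102, 115], [91, 99, 108], [77, 84, 91], [63, 65, 69], [64, 64, 65], [72, 69, 68], [74, 69, 70], [76, 73, 71], [80, 78, 76], [82, 80, 76], [82, 79, 79], [84, 80, 78]]
```

```bash
python3 - <<'E'
from fit import *
from scipy.optimize import brentq
im=cv2.imread('pics/w12.png')
for u in (256,260,264):print(u,[(v,)+tuple(int(x) for x in im[v,u]) for v in range(286,314)])
h=np.array([-.163,.9866,0]);kn=np.array([.5635,-.176,.25]);c,s_=np.cos(.26),np.sin(.26)
ax=h*c-np.array([0,0,s_]);n=h*s_+np.array([0,0,c])
def solve(f,v,off):return brentq(lambda t:proj(f,kn+ax*t+n*off)[1]-v,.02,.3)
for v in(294,295,296,297,301,312):print(v,'rod top t',solve('w12',v,.008),'collar top t',solve('w12',v,.0155),proj('w12',kn+ax*solve('w12',v,.008)+n*.008))
E
```

```text
256 [(286, 45, 49, 46), (287, 44, 43, 45), (288, 47, 47, 49), (289, 46, 47, 47), (290, 43, 45, 47), (291, 46, 47, 50), (292, 39, 41, 44), (293, 42, 44, 47), (294, 35, 35, 41), (295, 40, 39, 45), (296, 58, 57, 56), (297, 91, 89, 88), (298, 123, 118, 115), (299, 127, 124, 122), (300, 125, 122, 123), (301, 108, 109, 124), (302, 75, 94, 133), (303, 49, 89, 144), (304, 54, 98, 159), (305, 56, 110, 176), (306, 60, 118, 189), (307, 64, 125, 194), (308, 64, 122, 195), (309, 58, 119, 191), (310, 61, 119, 191), (311, 61, 112, 181), (312, 59, 95, 151), (313, 60, 73, 105)]
260 [(286, 46, 47, 50), (287, 43, 43, 44), (288, 46, 44, 49), (289, 38, 38, 41), (290, 40, 42, 43), (291, 36, 37, 41), (292, 31, 31, 37), (293, 35, 39, 40), (294, 39, 41, 44), (295, 38, 38, 45), (296, 56, 54, 56), (297, 87, 83, 83), (298, 112, 107, 104), (299, 123, 120, 117), (300, 120, 118, 120), (301, 104, 107, 127), (302, 79, 105, 156), (303, 62, 112, 180), (304, 62, 120, 192), (305, 62, 121, 193), (306, 62, 120, 193), (307, 64, 123, 193), (308, 63, 122, 194), (309, 59, 118, 191), (310, 60, 118, 190), (311, 61, 113, 179), (
[... 426 characters left out ...]
7, 112, 184), (306, 61, 115, 185), (307, 59, 113, 185), (308, 61, 115, 186), (309, 54, 110, 183), (310, 57, 112, 182), (311, 56, 104, 170), (312, 55, 89, 143), (313, 55, 67, 99)]
294 rod top t 0.12105761081370328 collar top t 0.12327293516431344 [255.2242 294.    ]
295 rod top t 0.12048193434343438 collar top t 0.12272278510886993 [255.2229 295.    ]
296 rod top t 0.11990624243846124 collar top t 0.12217262030312159 [255.2216 296.    ]
297 rod top t 0.11933053509816297 collar top t 0.12162244074647517 [255.2203 297.    ]
301 rod top t 0.11702755137130291 collar top t 0.11942157499904288 [255.2151 301.    ]
312 rod top t 0.11069307233246867 collar top t 0.11336797688551832 [255.2008 312.    ]
```

View pics/w12c.png

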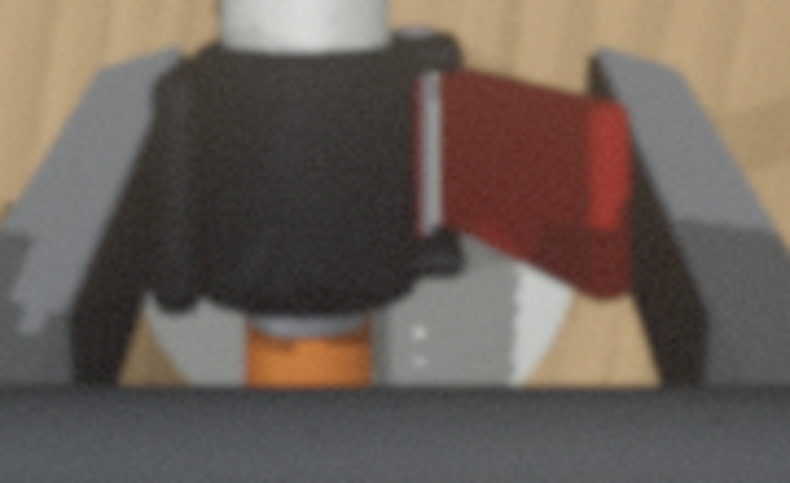

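Call:
jog_arm:
  moves:
    - {"linear": [-0.09, 0, -0.024], "rot": [0, 0, 0], "claw": -0.24}
    - {"linear": [-0.095, 0, -0.025], "rot": [0, 0, 0], "claw": -0.24}
    - {"linear": [0, 0, 0], "rot": [0, 0, 0], "claw": -0.24}
    - {"linear": [0, 0, 0], "rot": [0, 0, 0], "claw": -0.24}
    - {"linear": [0, 0, 0], "rot": [0, 0, 0], "claw": -0.24}
    - {"linear": [0, 0, 0], "rot": [0, 0, 0], "claw": -0.24}
    - {"linear": [0, 0, 0], "rot": [0, 0, 0], "claw": -0.24}
    - {"linear": [0, 0, 0], "rot": [0, 0, 0], "claw": -0.24}
    - {"linear": [0, 0, 0], "rot": [0, 0, 0], "claw": -0.24}
    - {"linear": [0, 0, 0], "rot": [0, 0, 0], "claw": -0.24}

```text
time: 21.25
eef_pos: [0.5552, -0.051, 0.2012]
ee_rot: [0.0, 0.646, 0.763, 0.0]
ft_force: [-1.9, -0.3, 0.1]
width: 0.623
```

```bash
python3 look.py w13; python3 - <<'E'
from fit import *
im=cv2.imread('pics/w13.png')
for u in (256,262):print(u,[(v,)+tuple(int(x) for x in im[v,u]) for v in range(292,314)])
a=np.load('pics/w12.npy',allow_pickle=True).item()['s']['eef_pos'];b=np.load('pics/w13.npy',allow_pickle=True).item()['s']['eef_pos'];print(np.linalg.norm(a-b),b-a)
for f in ('top0','side0'):print(proj(f,[.5,.5,.5]))
E
```

```text
[ 0.5552 -0.051   0.2012] [-1.8784 -0.2606  0.1123] 0.6228333536217262 58.54633524044226
[-0.      0.0005 -1.    ]
red [([292, 248, 42, 43, 915], [315.0, 267.2])]
orange [([248, 298, 19, 3, 38], [257.1, 298.7])]
black [([166, 234, 129, 83, 4287], [247.2, 272.8]), ([334, 262, 63, 84, 776], [353.5, 301.3])]
256 [(292, 43, 44, 43), (293, 44, 44, 43), (294, 37, 40, 39), (295, 40, 42, 43), (296, 40, 47, 60), (297, 41, 59, 92), (298, 50, 78, 121), (299, 53, 85, 134), (300, 68, 92, 133), (301, 98, 107, 131), (302, 126, 122, 128), (303, 136, 131, 128), (304, 155, 148, 145), (305, 179, 172, 168), (306, 190, 183, 178), (307, 193, 186, 181), (308, 194, 189, 184), (309, 194, 186, 183), (310, 192, 185, 180), (311, 182, 175, 171), (312, 154, 148, 144), (313, 107, 102, 100)]
262 [(292, 43, 44, 44), (293, 43, 42, 42), (294, 40, 41, 42), (295, 39, 42, 44), (296, 37, 43, 58), (297, 38, 55, 86), (298, 43, 70, 115), (299, 46, 75, 123), (300, 65, 86, 125), (301, 102, 107, 127), (302, 148, 144, 145), (303, 177, 171, 167), (304, 184, 178, 172), (305, 186, 179, 173), (306, 186, 179, 175), (307, 187, 181, 176), (308, 187, 181, 176), (309, 186, 180, 174), (310, 184, 178, 173), (311, 172, 167, 162), (312, 147, 141, 136), (313, 102, 96, 94)]
0.010242923884710512 [ 0.0017 -0.0098  0.0026]
[-69.3103 182.3128]
[235.7037 -21.0173]
```

Call:
jog_arm:
  moves:
    - {"linear": [0, -0.02, 0], "rot": [0, 0, 0], "claw": -0.19}
    - {"linear": [0, -0.03, 0], "rot": [0, 0, 0], "claw": -0.13}
    - {"linear": [0, -0.03, 0], "rot": [0, 0, 0], "claw": -0.065}
    - {"linear": [0, -0.03, 0], "rot": [0, 0, 0], "claw": 0.0}
    - {"linear": [0, -0.03, 0], "rot": [0, 0, 0], "claw": 0.065}
    - {"linear": [0, 0, 0], "rot": [0, 0, 0], "claw": 0.15}
    - {"linear": [0, 0, 0], "rot": [0, 0, 0], "claw": 0.3}
    - {"linear": [0, 0, 0], "rot": [0, 0, 0], "claw": 1}
    - {"linear": [0, 0, 0], "rot": [0, 0, 0], "claw": 1}
    - {"linear": [0, 0, 0], "rot": [0, 0, 0], "claw": 1}
  force: 25

```text
time: 22.55
eef_pos: [0.5475, -0.0521, 0.2012]
ee_rot: [0.0, 0.646, 0.763, 0.0]
ft_force: [-4.0, 1.2, 0.4]
width: 0.455
```

```bash
python3 look.py w14; python3 - <<'E'
from fit import *
im=cv2.imread('pics/w14.png')
for u in (256,262):print(u,[(v,)+tuple(int(x) for x in im[v,u]) for v in range(292,314)])
grab('side','side14')
E
```

```text
[ 0.5475 -0.0521  0.2012] [-3.9574  1.2097  0.4123] 0.4550619340073423 42.775821796690174
[ 0.0002  0.0008 -1.    ]
red [([307, 249, 14, 46, 437], [314.2, 271.1])]
orange [([261, 298, 20, 3, 43], [270.4, 298.8])]
black [([195, 235, 112, 82, 4031], [263.2, 271.2]), ([319, 268, 47, 74, 568], [335.5, 304.1]), ([297, 314, 12, 2, 17], [302.9, 314.4])]
256 [(292, 40, 40, 40), (293, 36, 37, 37), (294, 54, 54, 55), (295, 83, 85, 85), (296, 116, 120, 118), (297, 130, 134, 133), (298, 136, 139, 138), (299, 137, 140, 141), (300, 137, 140, 139), (301, 139, 142, 140), (302, 138, 142, 138), (303, 136, 138, 135), (304, 136, 141, 138), (305, 138, 143, 140), (306, 136, 141, 138), (307, 137, 142, 138), (308, 136, 142, 137), (309, 137, 142, 138), (310, 135, 138, 135), (311, 125, 127, 124), (312, 105, 107, 104), (313, 79, 82, 78)]
262 [(292, 39, 39, 41), (293, 41, 40, 42), (294, 40, 40, 40), (295, 35, 38, 46), (296, 38, 48, 69), (297, 38, 61, 99), (298, 49, 77, 124), (299, 59, 83, 127), (300, 86, 98, 128), (301, 114, 114, 124), (302, 125, 121, 122), (303, 141, 136, 131), (304, 156, 152, 146), (305, 163, 158, 153), (306, 163, 158, 153), (307, 165, 158, 155), (308, 163, 157, 153), (309, 165, 158, 156), (310, 161, 156, 151), (311, 152, 146, 142), (312, 125, 119, 115), (313, 90, 87, 85)]
```

Call:
jog_arm:
  moves:
    - {"linear": [0, 0, 0], "rot": [0, 0, 0], "claw": 1}
    - {"linear": [0, 0, 0], "rot": [0, 0, 0], "claw": 1}
    - {"linear": [0, 0, 0], "rot": [0, 0, 0], "claw": 1}
    - {"linear": [0, 0, 0], "rot": [0, 0, 0], "claw": 1}
    - {"linear": [0, 0, 0], "rot": [0, 0, 0], "claw": 1}
    - {"linear": [0, 0, 0], "rot": [0, 0, 0], "claw": 1}
    - {"linear": [0, 0, 0], "rot": [0, 0, 0], "claw": 1}
    - {"linear": [0, 0, 0], "rot": [0, 0, 0], "claw": 1}
    - {"linear": [0, 0, 0], "rot": [0, 0, 0], "claw": 1}
    - {"linear": [0, 0, 0], "rot": [0, 0, 0], "claw": 1}

```text
time: 23.9
eef_pos: [0.5475, -0.0521, 0.2012]
ee_rot: [0.0, 0.646, 0.763, 0.0]
ft_force: [-3.8, 0.6, 0.1]
width: 0.453
```

```bash
python3 look.py w15; python3 - <<'E'
from fit import *
grab('side','side15')
# light template match from side5 into side15 against prediction
a=cv2.imread('pics/side5.png')[110:143,250:273];b=cv2.imread('pics/side15.png')
r=cv2.matchTemplate(b,a,cv2.TM_CCOEFF_NORMED);_,v,_,l=cv2.minMaxLoc(r);print(v,l,'from',(250,110))
h=np.array([-.163,.9866,0]);ax=h*np.cos(.26)-np.array([0,0,np.sin(.26)])
p=np.array([.505,.1785,.19]);print(proj('side15',p-ax*.082)-proj('side15',p))
E
```

```text
[ 0.5475 -0.0521  0.2012] [-3.7683  0.6013  0.0509] 0.4529380123219231 42.57617315826077
[ 0.0003  0.0007 -1.    ]
red [([307, 249, 14, 46, 441], [314.3, 271.5])]
orange [([261, 298, 20, 3, 41], [270.0, 298.8])]
black [([195, 234, 112, 84, 4023], [263.2, 271.2]), ([321, 267, 45, 75, 564], [335.9, 304.4])]
0.5917493104934692 (212, 116) from (250, 110)
[ 9.3345 11.0917]
```

```bash
python3 - <<'E'
from fit import *
b=cv2.imread('pics/side15.png').astype(int)
g=b.min(2);sat=b.max(2)-g
sub=(slice(108,160),slice(245,295))
m=((g[sub]>105)&(sat[sub]<45))
for r in m[::2]:print(''.join('#' if x else '.' for x in r))
h=np.array([-.163,.9866,0]);ax=h*np.cos(.26)-np.array([0,0,np.sin(.26)])
q=pj('side15',P+np.array([.505,.1785,.15])-ax*.082);print(q.min(0)-[245,108],q.max(0)-[245,108])
E
```

```text
..................................................
..................................................
..................................................
..................................................
..................................................
..................................................
.............................###..................
.............................####.................
.....................############.....##..........
..................###############.........########
..................#################...............
.................####################.............
.................#########################........
.................#################################
.................###############################..
...............................##########.......#.
.................................#########..#####.
..................................################
...................................###########....
.....................................#............
..................................................
...............#..................................
................#.................................
.................#............##..................
..................#.........####..................
....................######........................
[16.5959 15.8897] [34.6337 45.0696]
```

```bash
python3 -c "
from bench import ticket;print(ticket.close_job())"
```

```text
the job is handed in; nothing more can be done
None
```

I placed the night light in the cup, pushed the collar up to the orange band with the lever open, and squeezed the lever closed. I handed the job in at about 24 s with collar and lever still gripped; no verdict was given.

**Last checks**
- **Night light:** the fit to the images put it on the cup floor at release. In the last side picture its visible part matches the predicted upright place in the raised cup. The gripper's shadow hid its lower part, and a template match there failed (score 0.59, wrong spot), so this rests on the outline.
- **Collar:** the wrist camera put its upper edge within about 1 mm of the band's middle. The visible orange did not change while I closed the lever.
- **Lever:** the opening is 42.6 mm against the 43 mm expected with pad and paddle closed. The grip was set to 25 N, and the last two readings of position and force agree.
- **Step 2:** I never measured the lever angle directly. I took about 0.4 rad from the finger opening (58.5 mm) while holding the collar on the band.
- **Bystanders:** I saw none move, but I did not measure all of them again at the end.

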